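# Put the solder kit right and sort the strays into their bins

## Task

In the grey three-bay solder kit tray the tall white-lidded grease jar is wrong: take it out and stand it upright in the red bin, and stand the yellow-lidded paste jar upright in the bay that it leaves free. Lay the battery flat in the blue bin and the black keyboard key flat in the green bin. Leave the reel and the small grey-lidded jar in their bays of the kit tray.

Things in the scene. Friction and masses are not known exactly. Their poses are not given: they have to be found in the camera images.
- kit_tray: fixed grey plastic tray, 82 x 232 mm and 14 mm high, with three equal bays in a row along its y: bay centres at y = -76, 0 and +76 mm on x = 0, each 74 mm (x) by about 72 mm (y) inside; walls, dividers and floor 4 mm thick, all walls 14 mm high. At the start one bay each holds the reel, the small grey-lidded jar and the tall grease jar, in any order. Origin at the centre of its underside, z up
- bin_red: fixed red plastic open bin, 84 x 140 mm and 22 mm high, walls and floor 4 mm thick (inside 76 x 132 mm, inner floor 4 mm above the bench); for the grease jar. Origin at the centre of its underside, x along the short side, y along the long side, z up
- bin_blue: fixed blue plastic open bin, 84 x 140 mm and 22 mm high, walls and floor 4 mm thick (inside 76 x 132 mm, inner floor 4 mm above the bench); for batteries. Origin at the centre of its underside, x along the short side, y along the long side, z up
- bin_green: fixed green plastic open bin, 84 x 140 mm and 22 mm high, walls and floor 4 mm thick (inside 76 x 132 mm, inner floor 4 mm above the bench); for keyboard keys. Origin at the centre of its underside, x along the short side, y along the long side, z up
- grease_jar_mid (a point): tall round jar, white with a red band and a plain white lid, 50 mm diameter, 60 mm high, standing in a bay of the kit tray at the start (the wrong part). The lid is its widest part, the top 23 mm. Point at its centre half-way up (30 mm above its foot); z up along the jar
- paste_jar_mid (a point): squat round jar with a yellow lid and a white and blue side, 54 mm diameter, 38 mm high, standing on the bench (the part that belongs in the kit). The lid is its widest part, the top 15 mm. Point at its centre half-way up (19 mm above its foot); z up along the jar
- battery_mid (a point): yellow and blue battery cell lying on the bench, 50 mm long, 15 mm across (12 mm where the fingers meet it), 15 mm high. Point at its centre, 7 mm above its underside; y along its length, z up
- black_key_mid (a point): black keyboard key lying on the bench, a slim bar 106 mm long, 10 mm wide, 16 mm high. Point at its centre, 8 mm above its underside; x along its length, z up
- wick_reel_mid (a point): small yellow reel of braid, 43 x 48 mm, 30 mm high, lying flat in a bay of the kit tray; it stays there. Point 15 mm above its underside, z up
- tin_jar_mid (a point): small flat round white jar with a grey lid, 36 mm diameter, 18 mm high, standing in a bay of the kit tray; it stays there. Point at its centre half-way up, z up
Things that resemble listed ones, but are neither listed nor needed, are in the scene too. Of the things that look like the part that bears grease_jar_mid, take the one that is nearest to the robot's base at the start.

How it is judged:
By the outcome, as a careful person would: the job done as asked, in the order asked, and still so for the second after the job is handed in, with the robot touching nothing.
It also fails if it takes over 109 s, if anything falls off the work surface, if the arm or the gripper's body presses on something with over 40 N, if the wrist force passes 120 N, or if a joint passes its speed limit or range.

## Robot

A 6-joint arm with a two-finger parallel gripper is mounted at the origin on a cart in front of the work surface, level with it; the furniture and walls round the work are solid. World frame = base frame: x ahead of the robot, y to its left, z up, the work surface at z = 0. Lengths are in m, angles in rad, forces in N, time in s.
With the tool pointing down it reaches from about 0.275 to 0.825 m from the base axis. Payload 4.9 kg.
Tool frame: the origin (TCP) lies on the centre line of the jaws, within the pads' length; the fingertips stand 17 mm ahead of it and the grasp point (between the pads) lies 2 mm behind it (robot.tip_extent is the distance from the TCP to the fingertips, in m); z points along the fingers, y is the direction in which the jaws open and shut (so a half turn about z gives the same grasp; the last joint's range is limited). The gripper opens to 85 mm and grips with 20 to 120 N. Pads are 22 mm wide; open, the fingers measure 114 mm over their backs; the gripper's body (76 mm by 85 mm) begins 54 mm behind the grasp point. The pads swing forward as they close: fully open they stand 13 mm farther back than shut.
Start: joints at [-1.403, 0.326, -0.193, 1.052, 0, 1.437], TCP at [0.163, -0.525, 0.248] pointing down, gripper open.
Joint ranges: [-2.65, 2.65], [-0.97, 1.79], [-1.3, 1.35], [-1.93, 2.1], [-1.47, 1.37], [-3.14, 3.14]. Speed limits (rad/s): [2.57, 2.57, 3.14, 3.14, 3.14, 3.14].

## Interface

Orientations are given as a unit quaternion [w, x, y, z].
In Python, from cell import robot gives the robot as it stands. The module is installed in compiled form; this text tells all that it offers.
- The arm moves only by the shell command python3 -m handwheel 'ROWS' [FORCE]. ROWS is JSON, a list of rows, each a list of 7 numbers: the finger opening in m, from 0 to 0.0854, then the shift along the tool's x, y, z in m, then the turn, a rotation vector about the tool's x, y, z in degrees. A call has 1 to 12 rows; each row shifts and turns the commanded pose from where the row before left it, along the tool's axes as they then stand; what a row does not reach is not made up. A row lasts 1/10 s, in which the tool goes at most 50 mm and 8.59 degrees, less where a joint would pass 70% of its speed; a pose out of reach is approached as far as the arm can. A call is refused whole if a number of a shift passes 0.05 or a number of a turn 8.59, either way. A call with a gripper value outside its range is refused whole. The fingers move at their own pace and stop on an object; FORCE is the grip in N (left out, the last holds). Time passes only in rows, so rows that do not move let the fingers close. It gives the time, the measured TCP pose, the force and the opening at its end, in the units of the state.
- robot.get_state(): the state, without advancing time (a new reading comes with each control period).
- robot.snapshot(name): name is "scene" or "top" or "wrist"; returns a dict with "image" (384x512x3 uint8, blue, green, red), "K" (3x3 intrinsics, pixels), "R" (3x3) and "t" (3): a world point X has camera coordinates R X + t; the wrist camera has in their place "hand_eye" (4x4, takes a point from camera to tool coordinates, whose origin is the TCP and whose axes are the flange's). Camera axes: x right, y down, z forward; pixel columns grow to the right and rows downward; lengths in m; the calibration is good to about 2 mm. The wrist camera is an equidistant fisheye: a pixel r from the principal point sees the ray r / f radians off the axis. A picture is of the moment at which its call begins: read the wrist's pose just before it. There is no depth.
- robot.close_job(): hands the job in, once; it reports no verdict.
The state is a dict: "clock": time; "joint_positions": joint angles; "qvel": joint speeds; "joint_efforts": joint torques, N m; "ee_pos": TCP position; "ee_rot": TCP orientation; "wrist_force": force on the tool from outside, world axes, zero at the start; "wrist_torque": the same for the moment, N m; "opening": finger opening in m.
Only numpy, scipy, OpenCV 4.12 (cv2) and the standard library are available. Lean on these libraries where they do the work, as an engineer would, in place of code of your own. Each camera call takes 0.05 s, during which the arm holds its last target.

## Working session

There is one attempt and no reset: what is moved stays moved. The work goes in short steps, Python scripts to look and compute and a shell command to move; the robot and the scene stay as the last step left them, time stands still between calls to the robot, and variables do not carry over. Pictures are saved under pics/ and viewed, and the job is handed in when it is done.

```bash
mkdir -p pics; ls; python3 - <<'E'
from cell import robot
import cv2,json
s=robot.get_state();print({k:(v if not hasattr(v,'tolist') else v.tolist()) for k,v in s.items()})
import pickle
for n in("scene","top","wrist"):
    s=robot.get_state();d=robot.snapshot(n);d['state']=s;pickle.dump(d,open(f'pics/{n}0.pkl','wb'));cv2.imwrite(f'pics/{n}0.png',d['image'])
    print(n,{k:(v if not hasattr(v,'tolist') else v.tolist()) for k,v in d.items() if k not in('image','state')})
E
```

```text
pics
{'clock': 0.0, 'joint_positions': [-1.4032164879568743, 0.32693399283127544, -0.19358694079569896, 1.0519627568066179, 6.525577881333911e-06, 1.4366357151610571], 'qvel': [-0.001732717493745529, 9.620263664102391e-06, -0.0005404030312598067, -0.000533939649119249, -2.761617291859706e-05, 0.0005285508645647895], 'joint_efforts': [-0.0009063970719580539, -44.33977246284485, 26.244102716445923, 0.015485770418308675, -0.00014732966974406736, 3.7273970576734428e-06], 'ee_pos': [0.16339317244998894, -0.5246053602906519, 0.24750600961406055], 'ee_rot': [-0.000843618456694175, 0.9886403072759676, 0.15029847311197558, -1.0834607220099411e-05], 'wrist_force': [0.10863536104950636, 0.5127573520830474, 1.0746101159563795], 'wrist_torque': [0.03854402879923397, -0.02727595369839265, -0.0011706080727079881], 'opening': 0.08510469145219983}
scene {'K': [[362.249103969632, 0.0, 252.0708377713934], [0.0, 362.249103969632, 185.82099865431184], [0.0, 0.0, 1.0]], 'R': [[-0.8270744931352589, -0.561940983491829, 0.01304277107406231], [-0.28646757059410094, 0.40143658966014323, -0.8699339029374287], [
[... 259 characters left out ...]
[[-0.010189862014639473, -0.9997550368702479, 0.01964772161578621], [-0.9969505884126977, 0.00863710708204768, -0.07755594525778668], [0.07736724743519165, -0.02037809200641871, -0.9967943832057237]], 't': [-0.028590833213789434, 0.5122979612528418, 1.0905057864598409]}
wrist {'K': [[297.3186396354542, 0.0, 257.2711826871508], [0.0, 297.3186396354542, 194.69088068097238], [0.0, 0.0, 1.0]], 'hand_eye': [[-0.00033382906107551986, -0.9541560546137302, -0.29930939177065213, 0.0763550799582638], [0.9999994346237927, -0.0006207103526987775, 0.0008634064815799974, 0.00035680125889570036], [-0.0010096089601243597, -0.2993089343180684, 0.9541557223677534, -0.12664613658751028], [0.0, 0.0, 0.0, 1.0]]}
```

View pics/scene0.png

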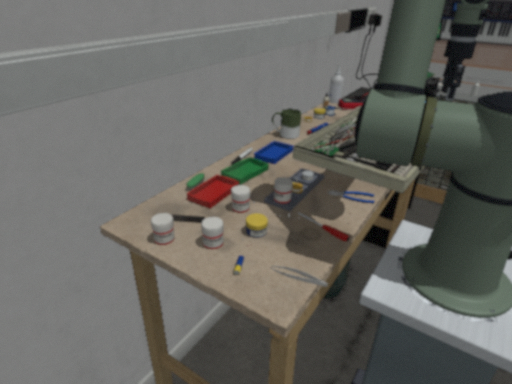

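View pics/top0.png

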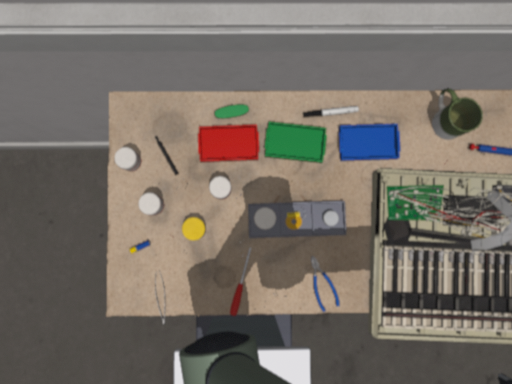

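View pics/wrist0.png

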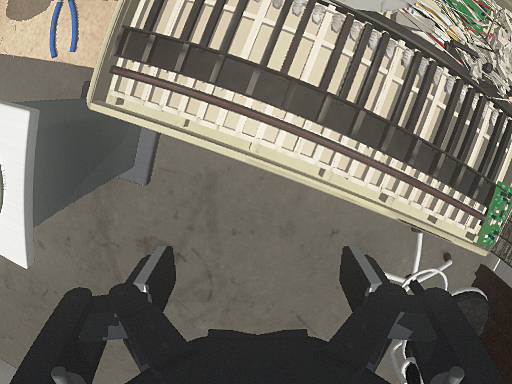

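The top view shows these candidates:
- **Grease jar:** white lids at (126,158), (150,204), (220,187) and (265,217). Only (265,217) stands in the tray, and it is nearest the base.
- **Paste jar:** yellow lid at (193,228).
- **Battery:** (140,246).
- **Black key:** bar at (166,155). The black-and-white pen at (330,112) and the keys inside the case are lookalikes.

Next I'll check close crops and measure.

```bash
cat > h.py <<'E'
import cv2,numpy as np,pickle
from scipy.spatial.transform import Rotation as Ro
def load(n): return pickle.load(open(f'pics/{n}.pkl','rb'))
def snap(n,tag):
    from cell import robot
    s=robot.get_state();d=robot.snapshot(n);d['state']=s
    pickle.dump(d,open(f'pics/{tag}.pkl','wb'));cv2.imwrite(f'pics/{tag}.png',d['image']);return d
def ray(d,uv):
    K=d['K'];u=(uv[0]-K[0,2])/K[0,0];v=(uv[1]-K[1,2])/K[1,1]
    if 'R' in d:
        c=np.array([u,v,1.]);R=np.array(d['R']);return -R.T@d['t'],R.T@c
    th=np.hypot(u,v);c=np.array([u/th*np.sin(th),v/th*np.sin(th),np.cos(th)]) if th>0 else np.array([0,0,1.])
    H=np.array(d['hand_eye']);s=d['state'];w,x,y,z=s['ee_rot'];T=Ro.from_quat([x,y,z,w]).as_matrix()
    return T@H[:3,3]+s['ee_pos'],T@H[:3,:3]@c
def pl(d,uv,z):
    o,r=ray(d,uv);return o+r*(z-o[2])/r[2]
def proj(d,X):
    X=np.array(X,float);K=d['K']
    if 'R' in d:
        c=np.array(d['R'])@X+d['t'];return K[0,0]*c[0]/c[2]+K[0,2],K[1,1]*c[1]/c[2]+K[1,2]
    H=np.array(d['hand_eye']);s=d['state'];w,x,y,z=s['ee_rot'];T=Ro.from_quat([x,y,z,w]).as_matrix()
    t=T.T@(X-s['ee_pos']);c=H[:3,:3].T@(t-H[:3,3]);r=np.hypot(c[0],c[1]);th=np.arctan2(r,c[2])
    return K[0,0]*th*c[0]/r+K[0,2],K[1,1]*th*c[1]/r+K[1,2]
E
python3 - <<'E'
from h import *
d=load('top0');im=d['image'];d['K']=np.array(d['K'])
hsv=cv2.cvtColor(im,cv2.COLOR_BGR2HSV)
def blobs(m,name,z,amin=25,roi=(100,90,420,320)):
    mm=np.zeros_like(m);x0,y0,x1,y1=roi;mm[y0:y1,x0:x1]=m[y0:y1,x0:x1]
    n,l,st,c=cv2.connectedComponentsWithStats(mm)
    for i in range(1,n):
        if st[i,4]>=amin:
            cn=max(cv2.findContours((l==i).astype('uint8'),0,2)[0],key=cv2.contourArea)
            r=cv2.minAreaRect(cn);b=cv2.boxPoints(r)
            P=np.array([pl(d,p,z)[:2] for p in b]);ce=pl(d,r[0],z)[:2]
            e=[P[1]-P[0],P[2]-P[1]];L=[np.linalg.norm(q) for q in e];k=int(np.argmax(L))
            print(name,np.round(r[0],1),st[i,4],'ctr',np.round(ce,3),'L',np.round(L,3),'long ang',round(np.degrees(np.arctan2(e[k][1],e[k][0]))%180,1))
R=cv2.inRange
blobs(R(hsv,(0,0,185),(180,40,255)),'white',.06)
blobs(R(hsv,(20,120,100),(35,255,255)),'yellow',.038,8)
blobs(R(hsv,(100,120,60),(130,255,255)),'blue',.022,10)
blobs(R(hsv,(50,100,60),(85,255,255)),'green',.022)
blobs(R(hsv,(0,150,100),(8,255,255))|R(hsv,(172,150,100),(180,255,255)),'red',.022)
blobs(R(hsv,(0,0,0),(180,255,55)),'black',.012)
c=cv2.resize(im[90:320,100:360],None,fx=3,fy=2.6,interpolation=cv2.INTER_CUBIC)
cv2.imwrite('pics/crop1.png',cv2.resize(im[90:320,100:360],(780,590),interpolation=cv2.INTER_CUBIC))
s=load('scene0')['image'];cv2.imwrite('pics/crop2.png',cv2.resize(s[140:290,120:390],(800,444),interpolation=cv2.INTER_CUBIC))
E
```

```text
white [340.  110.4] 96 ctr [ 0.704 -0.231] L [0.08  0.007] long ang 95.5
white [124.5 157.5] 326 ctr [0.598 0.265] L [0.043 0.044] long ang 0.6
white [219.5 186.5] 320 ctr [0.529 0.049] L [0.043 0.043] long ang 179.7
white [148.5 203.5] 332 ctr [0.492 0.21 ] L [0.043 0.043] long ang 0.3
white [387.2 270.6] 79 ctr [ 0.335 -0.329] L [0.083 0.012] long ang 176.0
white [406.5 271. ] 109 ctr [ 0.334 -0.373] L [0.011 0.085] long ang 178.0
yellow [293. 220.] 183 ctr [ 0.452 -0.119] L [0.033 0.037] long ang 179.0
yellow [192.8 228.3] 446 ctr [0.435 0.112] L [0.053 0.052] long ang 134.8
yellow [132.4 249.8] 36 ctr [0.387 0.25 ] L [0.014 0.012] long ang 116.2
blue [368.9 141.4] 2017 ctr [ 0.639 -0.306] L [0.145 0.083] long ang 91.3
blue [142.4 244.8] 48 ctr [0.398 0.231] L [0.029 0.008] long ang 116.2
blue [332.  288.6] 67 ctr [ 0.292 -0.209] L [0.008 0.076] long ang 23.1
blue [317.4 293.8] 66 ctr [ 0.28  -0.175] L [0.009 0.079] long ang 13.5
green [231.1 110.9] 308 ctr [0.714 0.023] L [0.078 0.026] long ang 99.4
green [295.  141.6] 2012 ctr [ 0.639 -0.129] L [0.083 0.143] long ang 83.6
green 
[... 165 characters left out ...]
 [0.638 0.031] L [0.144 0.084] long ang 92.0
red [236.5 299. ] 129 ctr [0.271 0.013] L [0.067 0.012] long ang 163.4
black [312.  113.1] 64 ctr [ 0.711 -0.172] L [0.04  0.009] long ang 96.9
black [167.2 156.9] 57 ctr [0.606 0.176] L [0.004 0.084] long ang 29.1
black [377.1 203. ] 186 ctr [ 0.491 -0.324] L [0.144 0.008] long ang 176.9
black [401.4 232.6] 541 ctr [ 0.42 -0.38] L [0.057 0.087] long ang 87.2
black [395. 257.] 35 ctr [ 0.363 -0.363] L [0.005 0.033] long ang 178.1
black [412.  279.5] 339 ctr [ 0.31  -0.401] L [0.033 0.129] long ang 177.9
black [393.  286.5] 303 ctr [ 0.294 -0.356] L [0.091 0.048] long ang 178.2
black [235.  317.5] 288 ctr [0.227 0.017] L [0.182 0.007] long ang 89.2
```

View pics/crop1.png

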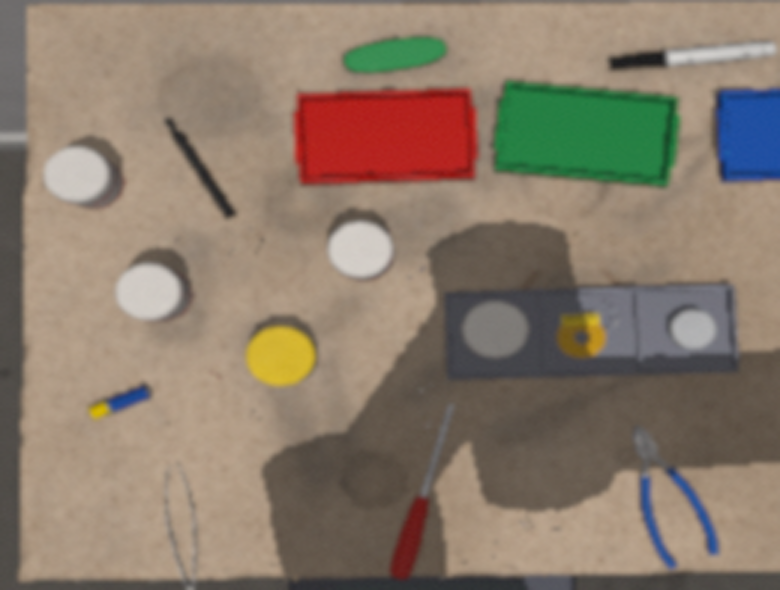

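View pics/crop2.png

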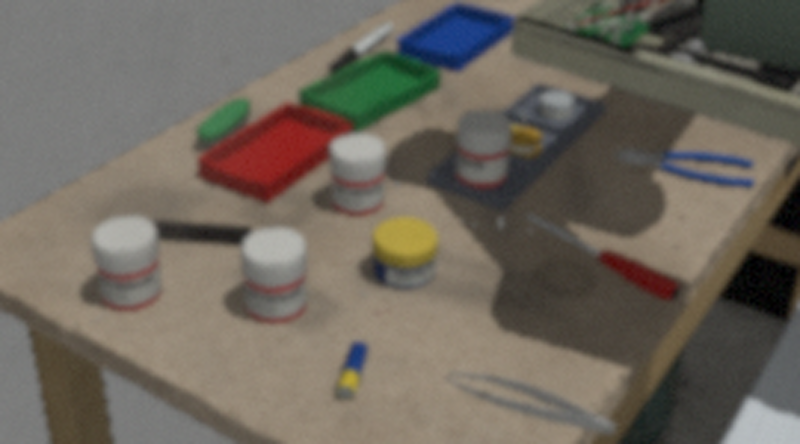

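The crops confirm the choice. In the scene crop the tray jar at (483,150) is white with a red band. The yellow-lidded jar is at (405,250), the battery at (350,370) and the black bar at (205,232). Next I'll work out the tray geometry and the first reach.

```bash
cat > go.py <<'E'
from h import *
import sys
from cell import robot
# python go.py x y z yaw(deg of tool x) : shift in tool axes (mm) from the present pose, before turn and after turn
def go(x,y,z,yaw,n=10):
    s=robot.get_state();q=s['ee_rot'];T=Ro.from_quat([q[1],q[2],q[3],q[0]])
    M=T.as_matrix();a=np.degrees(np.arctan2(M[1,0],M[0,0]))
    d=np.array([x,y,z])-s['ee_pos']
    G=Ro.from_euler('z',yaw,degrees=True)*Ro.from_euler('x',180,degrees=True)
    rv=np.degrees((T.inv()*G).as_rotvec())
    print('t',round(s['clock'],2),'tcp',np.round(s['ee_pos'],4),'yaw',round(a,2),'open',round(s['opening'],4),'F',np.round(s['wrist_force'],1),'j',np.round(s['joint_positions'],2))
    print(' shift in present tool axes mm',np.round(M.T@d*1e3,1),' in final axes',np.round(G.as_matrix().T@d*1e3,1),' turn',np.round(rv,2))
if __name__=='__main__': go(*map(float,sys.argv[1:5]))
E
python3 - <<'E'
from h import *
d=load('top0');im=d['image']
g=pl(d,(265,217.9),.064);print('grease',g)
# wick/tin centre
print('tin',pl(d,(330.7,218),.022), 'reel',pl(d,(293,221),.034))
cv2.imwrite('pics/crop3.png',cv2.resize(im[190:250,238:358],(800,400),interpolation=cv2.INTER_CUBIC))
E
python3 go.py 0.455 -0.05 0.2 90
```

```text
grease [ 0.45681056 -0.05348604  0.064     ]
tin [ 0.45629843 -0.21016806  0.022     ] reel [ 0.44984136 -0.11981048  0.034     ]
t 0.15 tcp [ 0.1634 -0.5247  0.2477] yaw 17.29 open 0.0854 F [ 1.2 -0.   0.2] j [-1.4   0.33 -0.19  1.05  0.    1.44]
 shift in present tool axes mm [ 419.5 -366.6   48.2]  in final axes [474.7 291.6  47.7]  turn [-6.000e-02 -6.000e-02 -7.271e+01]
```

View pics/crop3.png

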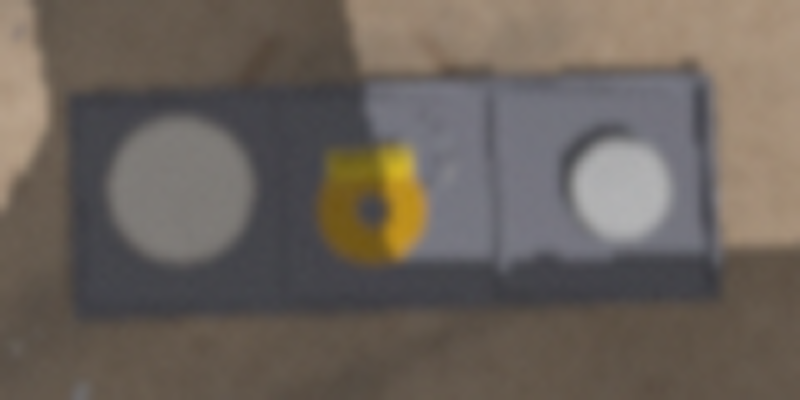

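The crop shows the tray with corners near (72,92), (708,68), (716,297) and (80,318). The jar is in the left bay, the reel in the middle and the tin jar in the right. Moving over the tray now.

```bash
python3 - <<'E'
from h import *
d=load('top0')
P=[pl(d,(238+x/6.667,190+y/6.667),.014)[:2] for x,y in [(72,92),(708,68),(716,297),(80,318)]]
P=np.array(P);print(np.round(P,4),P.mean(0))
e=(P[0]+P[3])/2-(P[1]+P[2])/2;print(np.linalg.norm(e),'yaw of tray y minus 90:',np.degrees(np.arctan2(e[1],e[0]))-90)
E
python3 -m handwheel '[[0.085,0.034,-0.03,0,0,0,-7.3],[0.085,0.037,-0.025,0,0,0,-7.3],[0.085,0.040,-0.020,0,0,0,-7.3],[0.085,0.042,-0.015,0,0,0,-7.3],[0.085,0.044,-0.009,0,0,0,-7.3],[0.085,0.045,-0.004,0,0,0,-7.3],[0.085,0.045,0.002,0,0,0,-7.3],[0.085,0.044,0.008,0,0,0,-7.3],[0.085,0.043,0.013,0,0,0,-7.3],[0.085,0.041,0.019,0,0,0,-7],[0.085,0.038,0.024,0.02,0,0,0],[0.085,0,0,0,0,0,0]]'
python3 go.py 0.456 -0.053 0.2 90
```

```text
[[ 0.4921 -0.0174]
 [ 0.4986 -0.2448]
 [ 0.417  -0.2457]
 [ 0.4119 -0.0195]] [ 0.45489221 -0.13186764]
0.22684260742252702 yaw of tray y minus 90: 1.4670689729577475
clock: 1.35
ee_pos: [0.4228, -0.0994, 0.2265]
ee_rot: [-0.002, 0.704, 0.71, 0.0]
wrist_force: [-0.6, 0.7, 0.5]
opening: 0.0852
t 1.35 tcp [ 0.4228 -0.0994  0.2265] yaw 90.44 open 0.0852 F [-0.6  0.7  0.5] j [-0.4   0.13 -0.51  0.94  0.    1.16]
 shift in present tool axes mm [46.  33.6 26.6]  in final axes [46.4 33.2 26.5]  turn [-0.1  -0.15  0.44]
```

```bash
python3 -m handwheel '[[0.085,0.02,0.017,0.01,0,0,0.4],[0.085,0.02,0.016,0.01,0,0,0],[0.085,0.006,0,0.006,0,0,0],[0.085,0,0,0,0,0,0]]'
python3 - <<'E'
from h import *
d=snap('wrist','w1')
s=d['state'];print(s['ee_pos'],s['ee_rot'],s['clock'])
for n,X in dict(jar=(.4568,-.0535,.064),tray=(.455,-.132,.014)).items(): print(n,np.round(proj(d,X),1))
E
```

```text
clock: 1.75
ee_pos: [0.4541, -0.0577, 0.2013]
ee_rot: [-0.001, 0.709, 0.705, -0.001]
wrist_force: [-0.3, 0.3, 0.4]
opening: 0.0847
[ 0.45405444 -0.05770592  0.20130006] [-0.00113422  0.7092286   0.70497712 -0.00087474] 1.75
jar [260.6 183.2]
tray [259. 237.]
```

View pics/w1.png

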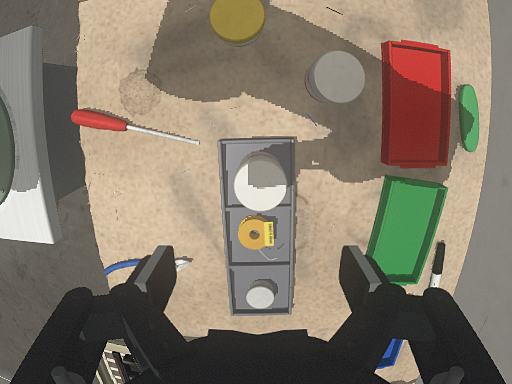

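The wrist view shows the lid centre near (262,182) and the tray corners near (220,140), (294,137), (292,312) and (233,314). Refining these.

```bash
python3 - <<'E'
from h import *
d=load('w1');im=d['image']
P=np.array([pl(d,p,.014)[:2] for p in [(219.5,139.5),(295,137),(291.5,313),(232.5,314.5)]]);print(np.round(P,4),P.mean(0))
e=(P[0]+P[1])/2-(P[2]+P[3])/2;print(np.linalg.norm(e),np.degrees(np.arctan2(e[1],e[0]))-90)
c=cv2.resize(im[130:220,215:305],(720,720),interpolation=cv2.INTER_CUBIC)[:600]
# predicted lid outlines for centre candidate
hsv=cv2.cvtColor(im,cv2.COLOR_BGR2HSV);m=((hsv[...,1]<45)&(hsv[...,2]>115)).astype('uint8')
mm=np.zeros_like(m);mm[145:216,225:297]=m[145:216,225:297]
n,l,st,_=cv2.connectedComponentsWithStats(mm);i=1+np.argmax(st[1:,4]);cn=max(cv2.findContours((l==i).astype('uint8'),0,2)[0],key=cv2.contourArea)
h=cv2.convexHull(cn);X=np.array([pl(d,p[0],.064)[:2] for p in h]);(cx,cy),r=cv2.minEnclosingCircle(X.astype(np.float32));print('lid',cx,cy,r,st[i])
t=np.linspace(0,2*np.pi,60)
for a in t:
    u,v=proj(d,(cx+.025*np.cos(a),cy+.025*np.sin(a),.064));cv2.circle(c,(int((u-215)*8),int((v-130)*8)),2,(0,0,255),-1)
cv2.imwrite('pics/w1c.png',c)
E
```

```text
[[ 0.4136 -0.0185]
 [ 0.4938 -0.0163]
 [ 0.4986 -0.2482]
 [ 0.4187 -0.2503]] [ 0.45615673 -0.13334584]
0.23186484257615458 1.227184799552461
lid 0.45680755376815796 -0.051465027034282684 0.04577342048287392 [ 226  145   69   71 3877]
```

View pics/w1c.png

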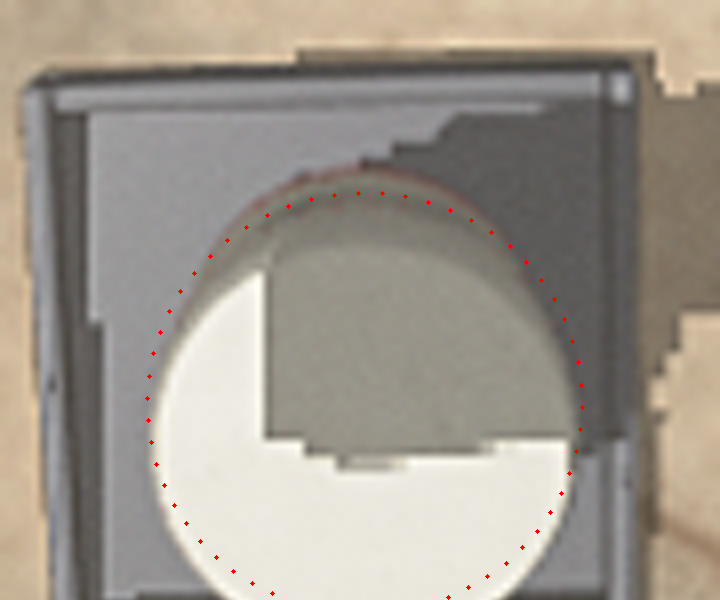

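```bash
python3 - <<'E'
from h import *
d=load('w1')
print(pl(d,(260.7,186.8),.064),pl(d,(215+155/8,130+440/8),.064),pl(d,(215+575/8,130+440/8),.064),pl(d,(215+365/8,130+243/8),.064))
E
python3 go.py 0.4565 -0.056 0.053 91.2
```

```text
[ 0.45685231 -0.05697202  0.064     ] [ 0.43255622 -0.05510131  0.064     ] [ 0.48105209 -0.05534504  0.064     ] [ 0.45686962 -0.03217439  0.064     ]
t 1.8 tcp [ 0.4542 -0.0583  0.2019] yaw 89.6 open 0.0847 F [-0.2 -1.8 -0.3] j [-0.29  0.2  -0.49  0.88 -0.    1.29]
 shift in present tool axes mm [  2.3   2.6 148.9]  in final axes [  2.3   2.3 148.9]  turn [-0.12  0.   -1.6 ]
```

```bash
python3 -m handwheel '[[0.085,0.001,0.003,0.03,0,0,-1.6],[0.085,0,0,0.03,0,0,0],[0.085,0,0,0.03,0,0,0],[0.085,0,0,0.025,0,0,0],[0.085,0,0,0.02,0,0,0],[0.085,0,0,0,0,0,0],[0.085,0,0,0,0,0,0]]' 40
python3 go.py 0.4568 -0.057 0.050 91.2
```

```text
clock: 2.5
ee_pos: [0.4581, -0.058, 0.0679]
ee_rot: [-0.0, 0.7, 0.714, -0.0]
wrist_force: [0.2, -0.6, 0.4]
opening: 0.0852
t 2.5 tcp [ 0.4581 -0.058   0.0679] yaw 91.11 open 0.0852 F [ 0.2 -0.6  0.4] j [-0.29  0.38 -0.65  0.54 -0.    1.27]
 shift in present tool axes mm [ 1.  -1.3 17.9]  in final axes [ 1.  -1.3 17.9]  turn [-0.02  0.01 -0.09]
```

```bash
python3 -m handwheel '[[0.085,0.001,-0.001,0.01,0,0,0],[0.085,0,0,0.008,0,0,0],[0.085,0,0,0,0,0,0],[0.04,0,0,0,0,0,0],[0.04,0,0,0,0,0,0],[0.04,0,0,0,0,0,0],[0.04,0,0,0,0,0,0],[0.04,0,0,0,0,0,0]]' 40
python3 go.py 0.4568 -0.057 0.050 91.2
```

```text
clock: 3.3
ee_pos: [0.4575, -0.0562, 0.0498]
ee_rot: [0.0, 0.7, 0.714, 0.0]
wrist_force: [-1.4, 1.0, 5.9]
opening: 0.0494
t 3.3 tcp [ 0.4575 -0.0562  0.0498] yaw 91.2 open 0.0494 F [-1.4  1.   5.9] j [-0.28  0.41 -0.67  0.49  0.    1.27]
 shift in present tool axes mm [-0.8 -0.8 -0.2]  in final axes [-0.8 -0.8 -0.2]  turn [ 0.04  0.01 -0.  ]
```

```bash
python3 -m handwheel '[[0.04,0,0,-0.01,0,0,0],[0.04,0,0,-0.02,0,0,0],[0.04,0,0,-0.03,0,0,0],[0.04,0,0,-0.04,0,0,0],[0.04,0,0,-0.04,0,0,0],[0.04,0,0,0,0,0,0]]' 40
python3 - <<'E'
from h import *
d=snap('wrist','w2')
E
python3 go.py 0.638 0.031 0.19 91.2
```

```text
clock: 3.9
ee_pos: [0.4606, -0.057, 0.1947]
ee_rot: [0.004, 0.7, 0.714, 0.002]
wrist_force: [1.3, 0.2, -0.7]
opening: 0.0494
t 3.95 tcp [ 0.4593 -0.0567  0.1923] yaw 91.2 open 0.0497 F [-0.2  1.3 -1.4] j [-0.28  0.21 -0.5   0.85 -0.    1.27]
 shift in present tool axes mm [ 84.  180.4   3.2]  in final axes [ 84.  180.5   2.3]  turn [ 0.35  0.11 -0.  ]
```

View pics/w2.png

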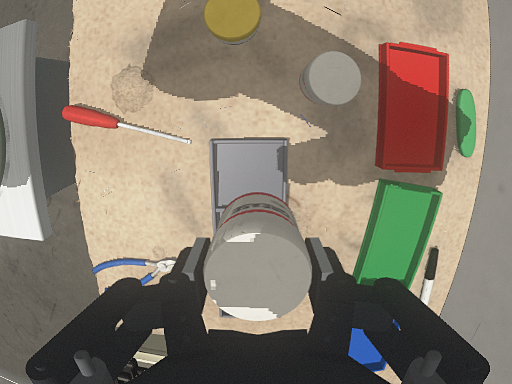

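The jar is held at (257,260) and the left bay is empty at (249,172). Red bin rim corners are near (380,42), (449,46), (444,172) and (376,169).

```bash
python3 - <<'E'
from h import *
d=load('w2')
for name,q in dict(red=[(379.5,42.5),(449,45.5),(444.5,172),(376,169.5)],green_top=[(378,179.5),(441,192)]).items():
  P=np.array([pl(d,p,.022)[:2] for p in q]);print(name,np.round(P,4),P.mean(0))
d=load('top0')
# red/green/blue bins from top crop at rim
E
python3 -m handwheel '[[0.04,0.012,0.03,0,0,0,0],[0.04,0.018,0.04,0,0,0,0],[0.04,0.018,0.04,0,0,0,0],[0.04,0.018,0.04,0,0,0,0],[0.04,0.018,0.03,0,0,0,0],[0.04,0,0,0.02,0,0,0],[0.04,0,0,0,0,0,0]]' 40
python3 go.py 0.638 0.031 0.08 91.2
```

```text
red [[ 0.5868  0.0934]
 [ 0.6787  0.1078]
 [ 0.6863 -0.043 ]
 [ 0.5915 -0.0444]] [0.63584447 0.02846731]
green_top [[ 0.5955 -0.0556]
 [ 0.6862 -0.0681]] [ 0.64083371 -0.0618342 ]
clock: 4.65
ee_pos: [0.6332, 0.0324, 0.1648]
ee_rot: [-0.003, 0.699, 0.715, -0.002]
wrist_force: [-1.1, 0.3, -1.7]
opening: 0.0498
t 4.65 tcp [0.6332 0.0324 0.1648] yaw 91.26 open 0.0498 F [-1.1  0.3 -1.7] j [-0.07  0.55 -0.07  0.96 -0.    1.48]
 shift in present tool axes mm [-1.5  5.4 84.8]  in final axes [-1.5  4.7 84.8]  turn [-0.43 -0.03  0.06]
```

```bash
python3 -m handwheel '[[0.04,0,0.004,0.03,0,0,0],[0.04,0,0,0.03,0,0,0],[0.04,0,0,0.025,0,0,0],[0.04,0,0,0.01,0,0,0],[0.04,0,0,0,0,0,0],[0.04,0,0,0,0,0,0]]' 40
python3 go.py 0.638 0.031 0.0505 91.2
```

```text
clock: 5.25
ee_pos: [0.6398, 0.0314, 0.0753]
ee_rot: [0.0, 0.7, 0.714, 0.0]
wrist_force: [0.5, -0.1, -0.2]
opening: 0.0493
t 5.25 tcp [0.6398 0.0314 0.0753] yaw 91.17 open 0.0493 F [ 0.5 -0.1 -0.2] j [-0.07  0.64 -0.15  0.78 -0.    1.48]
 shift in present tool axes mm [-0.3 -1.8 24.8]  in final axes [-0.3 -1.8 24.8]  turn [ 0.04  0.   -0.03]
```

```bash
python3 -m handwheel '[[0.04,0,0,0.01,0,0,0],[0.04,0,0,0.008,0,0,0],[0.04,0,0,0.005,0,0,0],[0.04,0,0,0.0015,0,0,0],[0.04,0,0,0,0,0,0],[0.04,0,0,0,0,0,0]]' 40
python3 go.py 0.638 0.031 0.0505 91.2
```

```text
clock: 5.85
ee_pos: [0.6394, 0.0317, 0.0498]
ee_rot: [-0.0, 0.7, 0.714, -0.0]
wrist_force: [-1.5, 0.3, 0.6]
opening: 0.0494
t 5.85 tcp [0.6394 0.0317 0.0498] yaw 91.19 open 0.0494 F [-1.5  0.3  0.6] j [-0.07  0.67 -0.17  0.73 -0.    1.48]
 shift in present tool axes mm [-0.6 -1.4 -0.7]  in final axes [-0.6 -1.4 -0.7]  turn [-0.01  0.   -0.01]
```

```bash
python3 -m handwheel '[[0.04,0,0,0.001,0,0,0],[0.04,0,0,0,0,0,0]]' 40; python3 -m handwheel '[[0.06,0,0,0,0,0,0],[0.085,0,0,0,0,0,0],[0.085,0,0,0,0,0,0],[0.085,0,0,0,0,0,0],[0.085,0,0,0,0,0,0]]' 40
python3 go.py 0.638 0.031 0.0505 91.2
```

```text
clock: 6.05
ee_pos: [0.6394, 0.0317, 0.0498]
ee_rot: [0.0, 0.7, 0.714, 0.0]
wrist_force: [-3.4, -0.5, 8.4]
opening: 0.0498
clock: 6.55
ee_pos: [0.6395, 0.0316, 0.0486]
ee_rot: [-0.0, 0.7, 0.714, -0.0]
wrist_force: [0.1, 0.0, -0.3]
opening: 0.0849
t 6.55 tcp [0.6395 0.0316 0.0486] yaw 91.19 open 0.0849 F [ 0.1  0.  -0.3] j [-0.07  0.67 -0.17  0.72 -0.    1.48]
 shift in present tool axes mm [-0.6 -1.5 -1.9]  in final axes [-0.6 -1.5 -1.9]  turn [-0.01  0.   -0.01]
```

```bash
python3 -m handwheel '[[0.085,0,0,-0.02,0,0,0],[0.085,0,0,-0.03,0,0,0],[0.085,0,0,-0.05,0,0,0],[0.085,0,0,-0.05,0,0,0],[0.085,0,-0.03,0,0,0,0],[0.085,0.015,-0.04,0,0,0,0],[0.085,0.02,-0.045,0,0,0,0],[0.085,0.02,-0.045,0,0,0,0],[0.085,0.02,-0.045,0,0,0,0],[0.085,0,0,0,0,0,0],[0.085,0,0,0,0,0,0]]'
python3 - <<'E'
from h import *
d=snap('wrist','w3');snap('top','top3')
print(proj(d,(.435,.112,.038)))
E
python3 go.py 0.435 0.112 0.1 91.2
```

```text
clock: 7.65
ee_pos: [0.4324, 0.1028, 0.1992]
ee_rot: [0.0, 0.699, 0.715, 0.0]
wrist_force: [1.5, 0.3, 0.6]
opening: 0.0848
(np.float64(259.91456536820687), np.float64(171.99354548271702))
t 7.75 tcp [0.4345 0.1023 0.1993] yaw 91.18 open 0.0849 F [ 0.3 -0.5 -0.2] j [ 0.07  0.18 -0.53  0.86 -0.    1.62]
 shift in present tool axes mm [ 9.7  0.5 99.3]  in final axes [ 9.7  0.7 99.3]  turn [ 0.13  0.   -0.02]
```

View pics/w3.png

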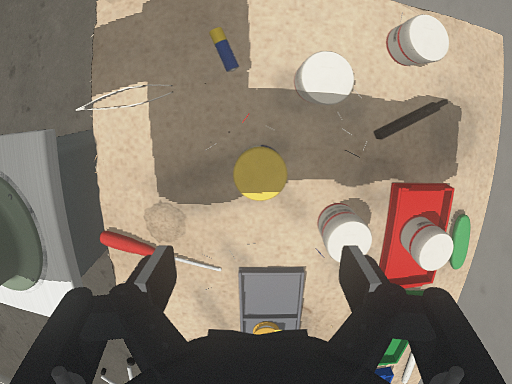

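View pics/top3.png

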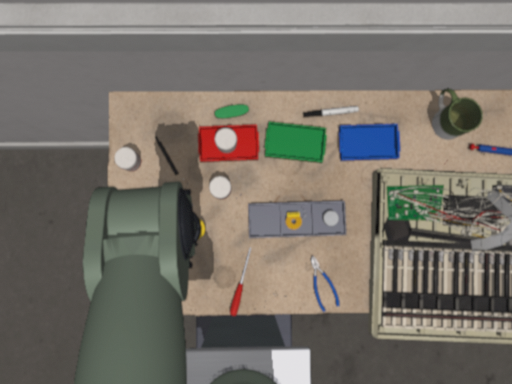

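The grease jar stands upright in the red bin at (227,139) in the top view. In the wrist view the paste lid centre is near (260.5,173.5).

```bash
python3 - <<'E'
from h import *
d=load('w3');im=d['image'];hsv=cv2.cvtColor(im,cv2.COLOR_BGR2HSV)
m=cv2.inRange(hsv,(20,110,70),(35,255,255));m[:140]=0;m[210:]=0;m[:,:225]=0;m[:,300:]=0
cn=cv2.convexHull(max(cv2.findContours(m,0,2)[0],key=cv2.contourArea));X=np.array([pl(d,p[0],.038)[:2] for p in cn]).astype(np.float32)
print(cv2.minEnclosingCircle(X),cv2.boundingRect(cn)); c=cv2.fitEllipse(X);print(c)
E
```

```text
((0.4345247149467468, 0.11004247516393661), 0.02766314521431923) (233, 147, 54, 54)
((0.43480703234672546, 0.10998258739709854), (0.053426265716552734, 0.05507040396332741), 179.00425720214844)
```

```bash
python3 -m handwheel '[[0.085,0.008,0,0.03,0,0,0],[0.085,0,0,0.04,0,0,0],[0.085,0,0,0.04,0,0,0],[0.085,0,0,0.03,0,0,0],[0.085,0,0,0.02,0,0,0],[0.085,0,0,0,0,0,0],[0.085,0,0,0,0,0,0]]' 40
python3 go.py 0.4347 0.11 0.031 91.2
```

```text
clock: 8.45
ee_pos: [0.4338, 0.11, 0.0387]
ee_rot: [-0.0, 0.7, 0.714, -0.0]
wrist_force: [0.3, 0.9, 0.7]
opening: 0.0848
t 8.45 tcp [0.4338 0.11   0.0387] yaw 91.14 open 0.0848 F [0.3 0.9 0.7] j [ 0.08  0.42 -0.71  0.44 -0.    1.63]
 shift in present tool axes mm [-0.   0.9  7.7]  in final axes [-0.   0.9  7.7]  turn [-0.02  0.   -0.06]
```

```bash
python3 -m handwheel '[[0.085,0,0.001,0.008,0,0,0],[0.085,0,0,0,0,0,0],[0.045,0,0,0,0,0,0],[0.045,0,0,0,0,0,0],[0.045,0,0,0,0,0,0],[0.045,0,0,0,0,0,0],[0.045,0,0,0,0,0,0]]' 40
python3 go.py 0.4347 0.11 0.031 91.2
python3 -m handwheel '[[0.045,0,0,-0.01,0,0,0],[0.045,0,0,-0.02,0,0,0],[0.045,0,0,-0.03,0,0,0],[0.045,0,0,-0.03,0,0,0],[0.045,0,0,0,0,0,0]]' 40
python3 - <<'E'
from h import *
d=snap('wrist','w4')
E
python3 go.py 0.4546 -0.0573 0.115 91.2
```

```text
clock: 9.15
ee_pos: [0.4342, 0.1105, 0.0316]
ee_rot: [0.0, 0.7, 0.714, 0.0]
wrist_force: [-2.1, -0.8, 6.1]
opening: 0.0533
t 9.15 tcp [0.4342 0.1105 0.0316] yaw 91.2 open 0.0533 F [-2.1 -0.8  6.1] j [ 0.08  0.43 -0.72  0.42 -0.    1.63]
 shift in present tool axes mm [-0.5  0.5  0.6]  in final axes [-0.5  0.5  0.6]  turn [ 0.07  0.   -0.  ]
clock: 9.65
ee_pos: [0.4366, 0.1107, 0.1248]
ee_rot: [0.002, 0.7, 0.714, 0.003]
wrist_force: [0.3, 0.5, 0.2]
opening: 0.0531
t 9.7 tcp [0.4355 0.1106 0.1231] yaw 91.2 open 0.0532 F [-0.6  0.9 -1.2] j [ 0.08  0.28 -0.63  0.66  0.    1.63]
 shift in present tool axes mm [-168.3   15.5    8.1]  in final axes [-168.3   15.5    8.1]  turn [ 0.28 -0.02 -0.  ]
```

View pics/w4.png

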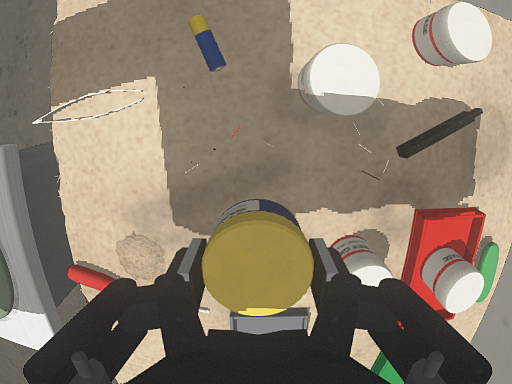

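```bash
python3 -m handwheel '[[0.045,-0.03,0.003,0,0,0,0],[0.045,-0.04,0.004,0,0,0,0],[0.045,-0.04,0.004,0,0,0,0],[0.045,-0.035,0.003,0,0,0,0],[0.045,-0.023,0.001,0,0,0,0],[0.045,0,0,0,0,0,0],[0.045,0,0,0,0,0,0],[0.045,0,0,0.03,0,0,0],[0.045,0,0,0.02,0,0,0],[0.045,0,0,0,0,0,0]]' 40
python3 go.py 0.4546 -0.0573 0.0356 91.2
```

```text
clock: 10.7
ee_pos: [0.4495, -0.0553, 0.0684]
ee_rot: [-0.003, 0.699, 0.715, -0.001]
wrist_force: [-0.9, 0.1, -0.9]
opening: 0.0532
t 10.7 tcp [ 0.4495 -0.0553  0.0684] yaw 91.29 open 0.0532 F [-0.9  0.1 -0.9] j [-0.29  0.37 -0.67  0.54  0.    1.26]
 shift in present tool axes mm [-2.2  5.2 32.8]  in final axes [-2.1  5.1 32.8]  turn [-0.32 -0.12  0.09]
```

```bash
python3 -m handwheel '[[0.045,-0.002,0.004,0,0,0,0],[0.045,0,0,0.012,0,0,0],[0.045,0,0,0.008,0,0,0],[0.045,0,0,0,0,0,0],[0.045,0,0,0,0,0,0]]' 40
python3 go.py 0.4546 -0.0573 0.0356 91.2
```

```text
clock: 11.2
ee_pos: [0.4565, -0.0591, 0.0512]
ee_rot: [0.0, 0.7, 0.715, 0.0]
wrist_force: [-0.4, -0.1, 0.2]
opening: 0.0534
t 11.2 tcp [ 0.4565 -0.0591  0.0512] yaw 91.21 open 0.0534 F [-0.4 -0.1  0.2] j [-0.29  0.41 -0.67  0.49  0.    1.26]
 shift in present tool axes mm [ 1.8 -1.9 15.6]  in final axes [ 1.8 -1.9 15.6]  turn [0.01 0.   0.01]
```

```bash
python3 -m handwheel '[[0.045,0.002,-0.002,0.006,0,0,0],[0.045,0,0,0.006,0,0,0],[0.045,0,0,0.004,0,0,0],[0.045,0,0,0,0,0,0],[0.045,0,0,0,0,0,0]]' 40
python3 go.py 0.4546 -0.0573 0.0356 91.2
```

```text
clock: 11.7
ee_pos: [0.454, -0.0571, 0.0356]
ee_rot: [-0.0, 0.7, 0.714, -0.0]
wrist_force: [-4.3, 1.9, 14.5]
opening: 0.053
t 11.7 tcp [ 0.454  -0.0571  0.0356] yaw 91.2 open 0.053 F [-4.3  1.9 14.5] j [-0.29  0.44 -0.69  0.45  0.    1.26]
 shift in present tool axes mm [-0.2  0.6 -0. ]  in final axes [-0.2  0.6 -0. ]  turn [-0.01 -0.01 -0.  ]
```

```bash
python3 -m handwheel '[[0.065,0,0,0,0,0,0],[0.085,0,0,0,0,0,0],[0.085,0,0,0,0,0,0],[0.085,0,0,0,0,0,0],[0.085,0,0,0,0,0,0],[0.085,0,0,-0.02,0,0,0],[0.085,0,0,-0.04,0,0,0],[0.085,0,0,-0.05,0,0,0],[0.085,0,0,-0.05,0,0,0],[0.085,0,0,0,0,0,0]]'
python3 - <<'E'
from h import *
d=snap('wrist','w5')
E
python3 go.py 0.395 0.225 0.2 116
```

```text
clock: 12.7
ee_pos: [0.4583, -0.0583, 0.201]
ee_rot: [0.005, 0.7, 0.714, 0.003]
wrist_force: [0.8, -0.7, -1.3]
opening: 0.0854
t 12.75 tcp [ 0.4568 -0.0579  0.1981] yaw 91.2 open 0.085 F [ 0.3  0.3 -1.1] j [-0.29  0.2  -0.5   0.86  0.    1.26]
 shift in present tool axes mm [284.1 -55.9  -2.9]  in final axes [281.4  68.5  -1.9]  turn [  0.38   0.21 -24.8 ]
```

View pics/w5.png

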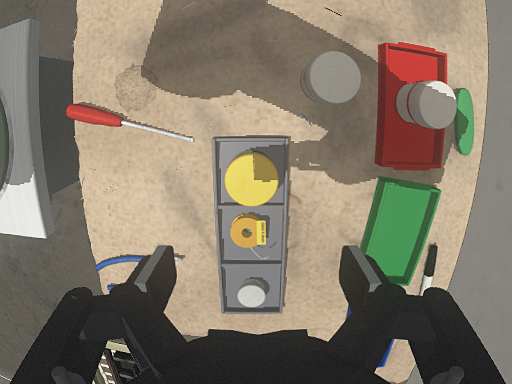

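The paste jar sits in the left bay at (251,180). The reel at (248,232) and the tin jar at (251,293) are undisturbed. Now the battery.

```bash
python3 -m handwheel '[[0.085,0.03,-0.006,0,0,0,0],[0.085,0.045,-0.01,0,0,0,0],[0.085,0.045,-0.01,0,0,0,0],[0.085,0.045,-0.01,0,0,0,0],[0.085,0.045,-0.01,0,0,0,0],[0.085,0.04,-0.008,0,0,0,0],[0.085,0.03,-0.002,0,0,0,-8.3],[0.085,0,0,0,0,0,-8.3],[0.085,0,0,0.02,0,0,-8.2],[0.085,0,0,0.02,0,0,0],[0.085,0,0,0,0,0,0],[0.085,0,0,0,0,0,0]]'
python3 - <<'E'
from h import *
d=snap('wrist','w6')
print(proj(d,(.395,.238,.01)))
hsv=cv2.cvtColor(d['image'],cv2.COLOR_BGR2HSV)
m=cv2.inRange(hsv,(20,110,60),(35,255,255))|cv2.inRange(hsv,(105,110,40),(130,255,255))
u,v=map(int,proj(d,(.395,.238,.01)))
k=np.zeros_like(m);k[max(0,v-60):v+60,max(0,u-60):u+60]=255;m&=k;m=cv2.morphologyEx(m,cv2.MORPH_CLOSE,np.ones((7,7)))
cn=max(cv2.findContours(m,0,2)[0],key=cv2.contourArea);r=cv2.minAreaRect(cn);print(r)
b=cv2.boxPoints(r);P=np.array([pl(d,p,.0075)[:2] for p in b]);print(np.round(P,4),P.mean(0))
for e in(P[1]-P[0],P[2]-P[1]):print(np.linalg.norm(e),np.degrees(np.arctan2(e[1],e[0])))
E
python3 go.py 0.395 0.238 0.12 116
```

```text
clock: 13.95
ee_pos: [0.3915, 0.2211, 0.1539]
ee_rot: [-0.001, 0.53, 0.848, -0.001]
wrist_force: [0.8, -0.3, -1.0]
opening: 0.0846
(np.float64(269.278119542839), np.float64(171.66176000148343))
((269.5, 155.5), (19.0, 15.0), 90.0)
[[0.3784 0.2564]
 [0.3909 0.2625]
 [0.399  0.2465]
 [0.3863 0.2403]] [0.38865366 0.25141533]
0.013871022036221066 26.25046928559197
0.018001738207424827 -63.23320282668402
t 14.0 tcp [0.3923 0.2214 0.1546] yaw 115.97 open 0.085 F [ 1.1 -0.6 -0.4] j [ 0.35  0.24 -0.58  0.75  0.    1.47]
 shift in present tool axes mm [13.7  9.8 34.6]  in final axes [13.7  9.7 34.6]  turn [-0.06 -0.01 -0.03]
```

View pics/w6.png

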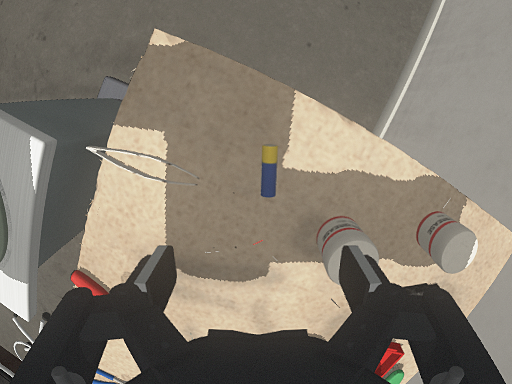

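The battery is upright in the wrist view, spanning (269.5,145) to (268.5,197), so it is aligned with the tool's x.

```bash
python3 - <<'E'
from h import *
d=load('w6')
a=pl(d,(269.5,145.3),.0075);b=pl(d,(268.5,197),.0075);print(a,b,(a+b)/2,np.linalg.norm(a-b),np.degrees(np.arctan2(*(a-b)[[1,0]])))
E
python3 go.py 0.395 0.238 0.06 116
```

```text
[0.38435285 0.26004445 0.0075    ] [0.40587795 0.21478605 0.0075    ] [0.3951154  0.23741525 0.0075    ] 0.05011638967277342 115.43597230119919
t 14.0 tcp [0.3923 0.2214 0.1546] yaw 115.97 open 0.085 F [ 1.1 -0.6 -0.4] j [ 0.35  0.24 -0.58  0.75  0.    1.47]
 shift in present tool axes mm [13.7  9.8 94.6]  in final axes [13.7  9.7 94.6]  turn [-0.06 -0.01 -0.03]
```

```bash
python3 -m handwheel '[[0.05,0.013,0.009,0.02,0,0,0.5],[0.04,0,0,0.03,0,0,0],[0.04,0,0,0.03,0,0,0],[0.04,0,0,0.015,0,0,0],[0.04,0,0,0,0,0,0],[0.04,0,0,0,0,0,0],[0.04,0,0,0,0,0,0]]' 30
python3 go.py 0.3951 0.2374 0.0195 115.4
```

```text
clock: 14.7
ee_pos: [0.3961, 0.2376, 0.0611]
ee_rot: [0.001, 0.534, 0.846, 0.001]
wrist_force: [-0.1, 0.5, 0.2]
opening: 0.0398
t 14.7 tcp [0.3961 0.2376 0.0611] yaw 115.48 open 0.0398 F [-0.1  0.5  0.2] j [ 0.38  0.39 -0.66  0.51  0.    1.51]
 shift in present tool axes mm [ 0.3 -1.1 41.6]  in final axes [ 0.3 -1.  41.6]  turn [0.14 0.01 0.08]
```

```bash
python3 -m handwheel '[[0.04,0,-0.001,0.015,0,0,0],[0.04,0,0,0.015,0,0,0],[0.04,0,0,0.008,0,0,0],[0.04,0,0,0.003,0,0,0],[0.04,0,0,0,0,0,0],[0.005,0,0,0,0,0,0],[0.005,0,0,0,0,0,0],[0.005,0,0,0,0,0,0],[0.005,0,0,0,0,0,0],[0.005,0,0,0,0,0,0]]' 30
python3 go.py 0.3951 0.2374 0.0195 115.4
```

```text
clock: 15.7
ee_pos: [0.3945, 0.237, 0.0194]
ee_rot: [0.0, 0.534, 0.846, 0.001]
wrist_force: [-1.0, -0.3, 6.2]
opening: 0.0111
t 15.7 tcp [0.3945 0.237  0.0194] yaw 115.49 open 0.0111 F [-1.  -0.3  6.2] j [ 0.38  0.47 -0.69  0.41 -0.    1.51]
 shift in present tool axes mm [ 0.1  0.7 -0.1]  in final axes [ 0.1  0.7 -0.1]  turn [0.07 0.01 0.09]
```

```bash
python3 -m handwheel '[[0.005,0,0,-0.01,0,0,0],[0.005,0,0,-0.03,0,0,0],[0.005,0,0,-0.05,0,0,0],[0.005,0,0,-0.05,0,0,8.2],[0.005,0,0,-0.04,0,0,8.2],[0.005,0,0,0,0,0,8],[0.005,0,0,0,0,0,0],[0.005,0,0,0,0,0,0]]' 30
python3 - <<'E'
from h import *
d=snap('wrist','w7')
E
python3 go.py 0.6385 -0.306 0.18 91
```

```text
clock: 16.5
ee_pos: [0.3933, 0.2365, 0.1985]
ee_rot: [-0.0, 0.699, 0.715, -0.0]
wrist_force: [0.4, -0.3, -0.1]
opening: 0.0107
t 16.55 tcp [0.3931 0.2364 0.1981] yaw 91.23 open 0.0111 F [-1.1 -0.3 -0.7] j [ 0.38  0.2  -0.5   0.87  0.    1.93]
 shift in present tool axes mm [-547.5  233.8   18. ]  in final axes [-546.6  235.9   18.1]  turn [-0.11  0.04  0.23]
```

View pics/w7.png

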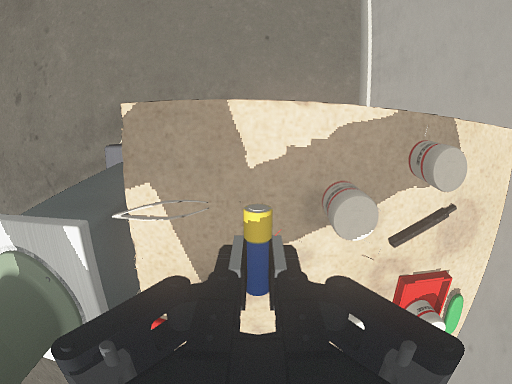

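The battery is held level between the pads at (258,250). Carrying it to the blue bin.

```bash
python3 -m handwheel '[[0.005,-0.03,0.012,0,0,0,0],[0.005,-0.04,0.017,0,0,0,0],[0.005,-0.045,0.019,0,0,0,0],[0.005,-0.045,0.019,0,0,0,0],[0.005,-0.045,0.019,0,0,0,0],[0.005,-0.045,0.019,0,0,0,0],[0.005,-0.045,0.019,0,0,0,0],[0.005,-0.045,0.019,0,0,0,0],[0.005,-0.045,0.019,0,0,0,0],[0.005,-0.045,0.019,0,0,0,0],[0.005,-0.045,0.019,0,0,0,0],[0.005,0,0,0,0,0,0]]' 30
python3 go.py 0.6385 -0.306 0.1 91
```

```text
clock: 17.75
ee_pos: [0.6039, -0.24, 0.1961]
ee_rot: [0.0, 0.702, 0.712, -0.001]
wrist_force: [0.3, 0.2, -0.8]
opening: 0.0111
t 17.75 tcp [ 0.6039 -0.24    0.1961] yaw 90.86 open 0.0111 F [ 0.3  0.2 -0.8] j [-0.49  0.55  0.02  1.04 -0.    1.06]
 shift in present tool axes mm [-66.4  33.7  96.2]  in final axes [-66.6  33.5  96.1]  turn [-0.06  0.06 -0.14]
```

```bash
python3 -m handwheel '[[0.005,-0.03,0.016,0,0,0,0],[0.005,-0.03,0.015,0.02,0,0,0],[0.005,-0.005,0,0.03,0,0,0],[0.005,0,0,0.02,0,0,0],[0.005,0,0,0,0,0,0],[0.005,0,0,0,0,0,0]]' 30
python3 - <<'E'
from h import *
d=snap('wrist','w8')
E
python3 go.py 0.6385 -0.306 0.0235 91
```

```text
clock: 18.35
ee_pos: [0.6345, -0.2978, 0.1278]
ee_rot: [-0.001, 0.7, 0.714, -0.0]
wrist_force: [0.1, -0.2, 0.2]
opening: 0.0113
t 18.4 tcp [ 0.6353 -0.2983  0.1292] yaw 91.16 open 0.011 F [ 0.7 -0.  -0.1] j [-0.54  0.69  0.1   0.98  0.    1.01]
 shift in present tool axes mm [ -7.8   3.  105.7]  in final axes [ -7.8   3.  105.7]  turn [-0.01 -0.01  0.16]
```

View pics/w8.png

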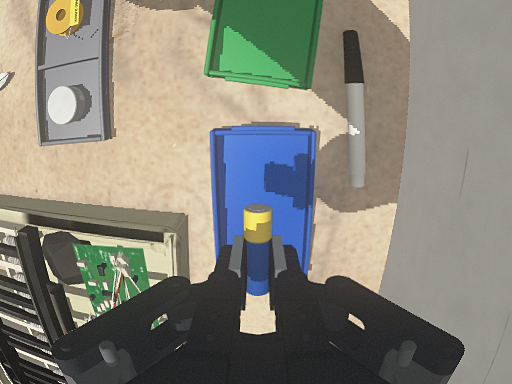

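```bash
python3 - <<'E'
from h import *
d=load('w8')
print([np.round(pl(d,p,.022),4) for p in [(211,129),(319,127),(212,235),(313,235)]])
t=load('top0');print('case corner',pl(t,(376,171),.06),pl(t,(376,171),.1))
hsv=cv2.cvtColor(t['image'],cv2.COLOR_BGR2HSV)
for nm,lo,hi in(('blue',(100,120,60),(130,255,255)),('green',(50,100,50),(85,255,255)),('red',(0,150,100),(8,255,255))):
    m=cv2.inRange(hsv,lo,hi);m[:118]=0;m[170:]=0;m=cv2.morphologyEx(m,2,np.ones((5,5)))
    cn=max(cv2.findContours(m,0,2)[0],key=cv2.contourArea);P=np.array([pl(t,p[0],.02)[:2] for p in cn],np.float32)
    print(nm,cv2.minAreaRect(P*1000))
E
```

```text
[array([ 0.5968, -0.2415,  0.022 ]), array([ 0.6818, -0.2378,  0.022 ]), array([ 0.5956, -0.3322,  0.022 ]), array([ 0.6835, -0.3305,  0.022 ])]
case corner [ 0.56221031 -0.31025017  0.06      ] [ 0.55710828 -0.29902697  0.1       ]
blue ((639.0574340820312, -306.60308837890625), (83.36634063720703, 144.5205841064453), 1.2345561981201172)
green ((639.6862182617188, -128.95602416992188), (143.0672607421875, 83.11431884765625), 83.5826187133789)
red ((637.9789428710938, 30.223331451416016), (83.51964569091797, 143.5200958251953), 1.9491363763809204)
```

```bash
python3 -m handwheel '[[0.005,-0.007,0.003,0.03,0,0,0],[0.005,0,0,0.03,0,0,0],[0.005,0,0,0.02,0,0,0],[0.005,0,0,0,0,0,0],[0.005,0,0,0,0,0,0]]' 30
python3 go.py 0.6385 -0.306 0.0235 91
```

```text
clock: 18.9
ee_pos: [0.6392, -0.3058, 0.0504]
ee_rot: [0.001, 0.7, 0.714, 0.0]
wrist_force: [0.2, 0.1, -0.5]
opening: 0.0112
t 18.9 tcp [ 0.6392 -0.3058  0.0504] yaw 91.13 open 0.0112 F [ 0.2  0.1 -0.5] j [-0.55  0.78  0.05  0.84  0.    1.  ]
 shift in present tool axes mm [-0.2 -0.7 26.9]  in final axes [-0.2 -0.7 26.9]  turn [0.08 0.05 0.13]
```

```bash
python3 -m handwheel '[[0.005,0,0,0.01,0,0,0],[0.005,0,0,0.01,0,0,0],[0.005,0,0,0.004,0,0,0],[0.005,0,0,0.002,0,0,0],[0.005,0,0,0,0,0,0],[0.005,0,0,0,0,0,0]]' 30
python3 go.py 0.6385 -0.306 0.0235 91
```

```text
clock: 19.5
ee_pos: [0.6382, -0.3055, 0.0235]
ee_rot: [-0.0, 0.7, 0.714, 0.0]
wrist_force: [-2.7, 2.4, 5.5]
opening: 0.011
t 19.5 tcp [ 0.6382 -0.3055  0.0235] yaw 91.1 open 0.011 F [-2.7  2.4  5.5] j [-0.55  0.81  0.03  0.79  0.    1.  ]
 shift in present tool axes mm [-0.5  0.3  0. ]  in final axes [-0.5  0.3  0. ]  turn [-0.01 -0.01  0.1 ]
```

```bash
python3 -m handwheel '[[0.03,0,0,0,0,0,0],[0.03,0,0,0,0,0,0],[0.03,0,0,0,0,0,0],[0.03,0,0,-0.015,0,0,0],[0.03,0,0,-0.03,0,0,0],[0.05,0,0,-0.05,0,0,0],[0.05,0,0,-0.05,0,0,0],[0.05,0,0,-0.02,0,0,0],[0.05,0,0,0,0,0,0]]' 30
python3 - <<'E'
from h import *
d=snap('wrist','w9')
E
python3 go.py 0.605 0.14 0.18 29
```

```text
clock: 20.4
ee_pos: [0.6408, -0.3072, 0.1944]
ee_rot: [0.005, 0.7, 0.714, 0.001]
wrist_force: [0.9, -0.9, -0.1]
opening: 0.0498
t 20.45 tcp [ 0.6396 -0.3064  0.1912] yaw 91.09 open 0.0503 F [-0.2  0.4 -0.8] j [-0.55  0.66  0.2   1.11 -0.    1.  ]
 shift in present tool axes mm [447.  -26.1   9.8]  in final axes [ 186.2 -407.2   11.2]  turn [3.200e-01 1.000e-02 6.209e+01]
```

View pics/w9.png

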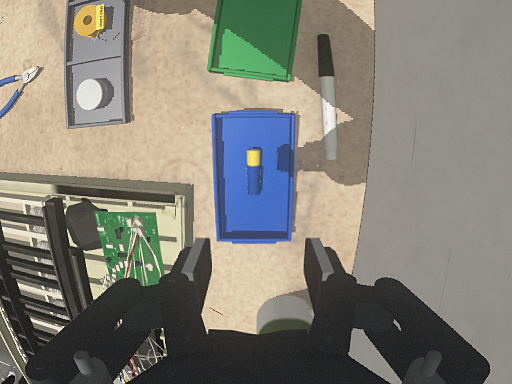

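The battery lies flat mid-way in the blue bin at (254,172). Now the key.

```bash
python3 -m handwheel '[[0.05,0.03,-0.002,0,0,0,0],[0.05,0.047,-0.003,0,0,0,0],[0.05,0.047,-0.003,0,0,0,0],[0.05,0.047,-0.003,0,0,0,0],[0.05,0.047,-0.003,0,0,0,0],[0.05,0.047,-0.003,0,0,0,0],[0.05,0.047,-0.003,0,0,0,0],[0.05,0.047,-0.003,0,0,0,0],[0.05,0.047,-0.003,0,0,0,0],[0.05,0.035,0,0,0,0,0],[0.05,0,0,0,0,0,8],[0.05,0,0,0,0,0,8]]'
python3 -m handwheel '[[0.05,0,0,0,0,0,8],[0.05,0,0,0,0,0,8],[0.05,0,0,0,0,0,8],[0.05,0,0,0,0,0,8],[0.05,0,0,0,0,0,8],[0.05,0,0,0,0,0,6],[0.05,0,0,0,0,0,0],[0.05,0,0,0,0,0,0]]'
python3 - <<'E'
from h import *
d=snap('wrist','w10');print(proj(d,(.605,.17,.01)))
E
python3 go.py 0.605 0.17 0.18 29
```

```text
clock: 21.65
ee_pos: [0.6024, 0.1363, 0.186]
ee_rot: [-0.001, 0.794, 0.608, -0.001]
wrist_force: [-0.5, -0.4, 0.6]
opening: 0.0501
clock: 22.45
ee_pos: [0.6032, 0.1346, 0.1867]
ee_rot: [-0.0, 0.968, 0.252, -0.001]
wrist_force: [0.3, -0.2, -0.1]
opening: 0.0499
(np.float64(227.98886588001028), np.float64(159.71190519629556))
t 22.5 tcp [0.6034 0.1347 0.187 ] yaw 29.2 open 0.0495 F [ 0.7 -0.5 -0.2] j [ 0.1   0.5  -0.09  0.98 -0.    2.73]
 shift in present tool axes mm [ 18.7 -30.1   7. ]  in final axes [ 18.5 -30.1   7. ]  turn [-0.04  0.08  0.2 ]
```

View pics/w10.png

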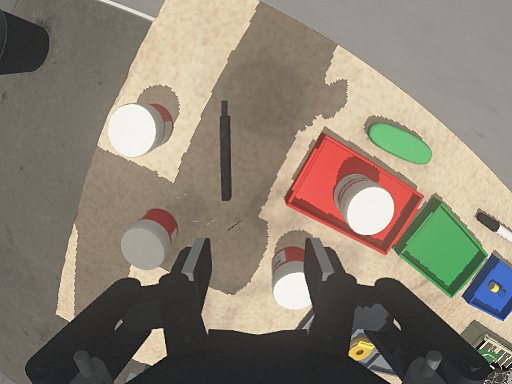

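```bash
python3 - <<'E'
from h import *
d=load('w10');cv2.imwrite('pics/w10c.png',cv2.resize(d['image'][90:210,180:280],(500,600),interpolation=cv2.INTER_CUBIC))
for z in(.008,.014):
  a=pl(d,(224.5,100),z);b=pl(d,(226.2,201),z);m=pl(d,(225.5,116),z);print(a,b,(a+b)/2,np.linalg.norm(a-b),np.linalg.norm(a-m),np.degrees(np.arctan2(*(a-b)[[1,0]])))
E
```

```text
[0.65766008 0.20260942 0.008     ] [0.56323946 0.15053715 0.008     ] [0.61044977 0.17657328 0.008     ] 0.10782752435707572 0.016536085899670754 28.876408007792598
[0.65790707 0.20199869 0.014     ] [0.56534256 0.15095006 0.014     ] [0.61162481 0.17647438 0.014     ] 0.10570786231262483 0.016211021275825296 28.876408007792605
```

View pics/w10c.png

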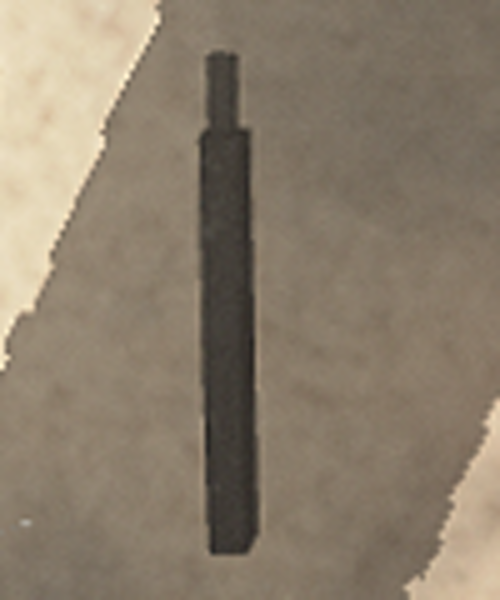

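The key spans (224.5,100) to (226.4,200.5), with a narrow tongue at the far end. Its centre is (0.611,0.1765) at 28.9°.

```bash
python3 go.py 0.610 0.176 0.08 28.9
python3 -m handwheel '[[0.04,0.014,-0.016,0,0,0,0.3],[0.04,0.013,-0.016,0.03,0,0,0],[0.04,0,0,0.04,0,0,0],[0.04,0,0,0.03,0,0,0],[0.04,0,0,0.02,0,0,0],[0.04,0,0,0,0,0,0],[0.04,0,0,0,0,0,0]]'
python3 go.py 0.610 0.176 0.0195 28.9
```

```text
t 22.5 tcp [0.6034 0.1347 0.187 ] yaw 29.2 open 0.0495 F [ 0.7 -0.5 -0.2] j [ 0.1   0.5  -0.09  0.98 -0.    2.73]
 shift in present tool axes mm [ 26.1 -32.8 106.9]  in final axes [ 25.8 -33.  107. ]  turn [-0.04  0.08  0.3 ]
clock: 23.2
ee_pos: [0.612, 0.1758, 0.0678]
ee_rot: [-0.0, 0.969, 0.249, -0.0]
wrist_force: [0.4, 0.4, -0.3]
opening: 0.0401
t 23.2 tcp [0.612  0.1758 0.0678] yaw 28.83 open 0.0401 F [ 0.4  0.4 -0.3] j [ 0.16  0.64 -0.17  0.76 -0.    2.8 ]
 shift in present tool axes mm [-1.6 -1.1 48.3]  in final axes [-1.6 -1.2 48.3]  turn [-0.01  0.04 -0.07]
```

```bash
python3 -m handwheel '[[0.04,-0.001,-0.001,0.02,0,0,0],[0.04,0,0,0.016,0,0,0],[0.04,0,0,0.009,0,0,0],[0.04,0,0,0.003,0,0,0],[0.04,0,0,0,0,0,0],[0.005,0,0,0,0,0,0],[0.005,0,0,0,0,0,0],[0.005,0,0,0,0,0,0],[0.005,0,0,0,0,0,0],[0.005,0,0,0,0,0,0]]' 35
python3 go.py 0.610 0.176 0.0195 28.9
python3 -m handwheel '[[0.005,0,0,-0.01,0,0,0],[0.005,0,0,-0.03,0,0,0],[0.005,0,0,-0.05,0,0,0],[0.005,0,0,-0.05,0,0,0],[0.005,0,0,-0.03,0,0,0],[0.005,0,0,0,0,0,0],[0.005,0,0,0,0,0,0]]' 35
python3 - <<'E'
from h import *
d=snap('wrist','w11')
E
python3 go.py 0.6395 -0.129 0.18 83.6
```

```text
clock: 24.2
ee_pos: [0.6116, 0.1764, 0.0208]
ee_rot: [0.0, 0.969, 0.249, 0.001]
wrist_force: [-0.6, 0.4, 6.0]
opening: 0.0097
t 24.2 tcp [0.6116 0.1764 0.0208] yaw 28.79 open 0.0097 F [-0.6  0.4  6. ] j [ 0.16  0.7  -0.21  0.66  0.    2.8 ]
 shift in present tool axes mm [-1.6 -0.5  1.3]  in final axes [-1.6 -0.5  1.3]  turn [ 0.04 -0.1  -0.11]
clock: 24.9
ee_pos: [0.6109, 0.1762, 0.1907]
ee_rot: [0.0, 0.969, 0.249, 0.001]
wrist_force: [-0.2, -0.4, -0.5]
opening: 0.0095
t 24.95 tcp [0.61   0.1761 0.1892] yaw 28.79 open 0.0091 F [ 0.2 -0.2 -1.2] j [ 0.16  0.52 -0.04  1.01 -0.    2.8 ]
 shift in present tool axes mm [-121.1  281.6    9.2]  in final axes [-299.9   63.3    9.2]  turn [-6.000e-02  5.000e-02 -5.481e+01]
```

View pics/w11.png

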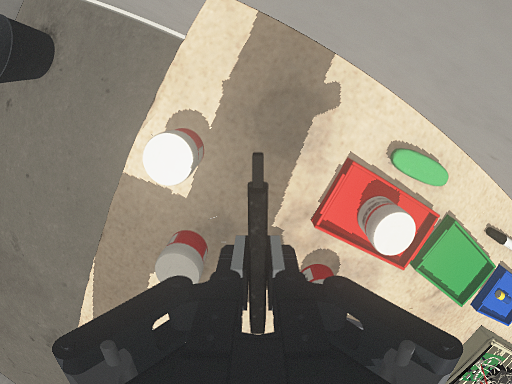

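The key is held straight, running from (258,155) to (258,330). Carrying it to the green bin.

```bash
python3 -m handwheel '[[0.005,-0.013,0.03,0,0,0,0],[0.005,-0.018,0.042,0,0,0,0],[0.005,-0.018,0.042,0,0,0,0],[0.005,-0.018,0.042,0,0,0,0],[0.005,-0.018,0.042,0,0,0,0],[0.005,-0.018,0.042,0,0,0,0],[0.005,-0.018,0.042,0,0,0,-8],[0.005,0,0,0,0,0,-8],[0.005,0,0,0,0,0,-8],[0.005,0,0,0,0,0,-8],[0.005,0,0,0,0,0,-8],[0.005,0,0,0,0,0,-8]]' 35
python3 -m handwheel '[[0.005,0,0,0,0,0,-7],[0.005,0,0,0.03,0,0,0],[0.005,0,0,0.03,0,0,0],[0.005,0,0,0,0,0,0],[0.005,0,0,0,0,0,0]]' 35
python3 - <<'E'
from h import *
d=snap('wrist','w12')
E
python3 go.py 0.6395 -0.129 0.08 83.6
```

```text
clock: 26.15
ee_pos: [0.639, -0.1289, 0.1871]
ee_rot: [-0.002, 0.782, 0.623, -0.001]
wrist_force: [-0.0, 0.8, -0.0]
opening: 0.0094
clock: 26.65
ee_pos: [0.6391, -0.1288, 0.1281]
ee_rot: [-0.002, 0.744, 0.668, -0.001]
wrist_force: [0.7, -0.6, -0.2]
opening: 0.0094
t 26.7 tcp [ 0.6403 -0.1292  0.1297] yaw 83.79 open 0.0094 F [-0.3 -0.3  0.6] j [-0.31  0.61 -0.06  0.91  0.    1.37]
 shift in present tool axes mm [ 0.1 -0.8 49.7]  in final axes [ 0.1 -0.8 49.7]  turn [-0.07 -0.01  0.19]
```

View pics/w12.png

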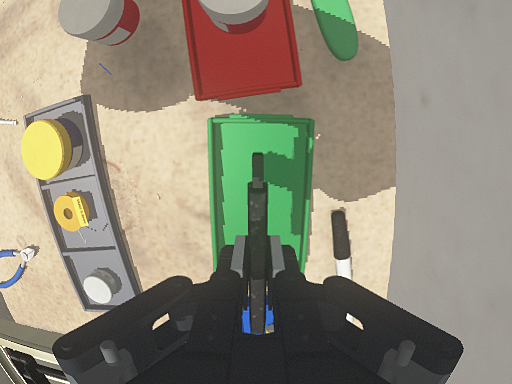

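```bash
python3 - <<'E'
from h import *
d=load('w12');t=np.radians(83.6);u=np.array([np.cos(t),np.sin(t)])
for p in [(209,119),(314,121),(262,118)]:
    X=pl(d,p,.022)[:2];e=X-d['state']['ee_pos'][:2];print(np.round(X,4),'along',e@u,'across',e@np.array([u[1],-u[0]]))
E
python3 -m handwheel '[[0.005,0,-0.001,0.03,0,0,0],[0.005,0,0,0.03,0,0,0],[0.005,0,0,0.02,0,0,0],[0.005,0,0,0,0,0,0],[0.005,0,0,0,0,0,0]]' 35
python3 go.py 0.6395 -0.129 0.0245 83.6
```

```text
[ 0.6083 -0.06  ] along 0.06485808953404625 across -0.03831940795423362
[ 0.69   -0.0703] along 0.06373494148996071 across 0.04399562681350033
[ 0.6495 -0.0643] along 0.06525982603093532 across 0.0031381503581863887
clock: 27.2
ee_pos: [0.6404, -0.1294, 0.0512]
ee_rot: [0.001, 0.744, 0.668, 0.0]
wrist_force: [0.4, -1.1, 0.4]
opening: 0.0097
t 27.2 tcp [ 0.6404 -0.1294  0.0512] yaw 83.79 open 0.0097 F [ 0.4 -1.1  0.4] j [-0.31  0.69 -0.13  0.75 -0.    1.37]
 shift in present tool axes mm [ 0.3 -1.  26.7]  in final axes [ 0.3 -1.  26.7]  turn [0.08 0.02 0.19]
```

```bash
python3 -m handwheel '[[0.005,-0.003,0.001,0.005,0,0,0],[0.005,0,0,0.01,0,0,0],[0.005,0,0,0.008,0,0,0],[0.005,0,0,0.003,0,0,0],[0.005,0,0,0.0005,0,0,0],[0.005,0,0,0,0,0,0]]' 35
python3 go.py 0.6395 -0.129 0.0245 83.6
```

```text
clock: 27.8
ee_pos: [0.6401, -0.1323, 0.0248]
ee_rot: [0.0, 0.744, 0.668, -0.0]
wrist_force: [-4.3, 0.7, 11.8]
opening: 0.0095
t 27.8 tcp [ 0.6401 -0.1323  0.0248] yaw 83.79 open 0.0095 F [-4.3  0.7 11.8] j [-0.32  0.72 -0.15  0.7  -0.    1.36]
 shift in present tool axes mm [ 3.2 -1.   0.3]  in final axes [ 3.2 -1.   0.3]  turn [0.01 0.03 0.19]
```

Contact with the bin floor is felt. I'll release, rise and check everything.

```bash
python3 -m handwheel '[[0.03,0,0,0,0,0,0],[0.03,0,0,0,0,0,0],[0.03,0,0,0,0,0,0],[0.03,0,0,-0.015,0,0,0],[0.03,0,0,-0.03,0,0,0],[0.03,0,0,-0.05,0,0,0],[0.03,0,0,-0.05,0,0,0],[0.03,-0.02,-0.04,-0.02,0,0,0],[0.03,-0.03,-0.05,-0.02,0,0,0],[0.03,-0.03,-0.05,0,0,0,0],[0.03,0,0,0,0,0,0],[0.03,0,0,0,0,0,0]]' 35
python3 - <<'E'
from h import *
snap('wrist','w13');snap('scene','s13');d=snap('top','t13')
cv2.imwrite('pics/t13c.png',cv2.resize(d['image'][90:320,100:420],(800,575),interpolation=cv2.INTER_CUBIC))
s=load('s13')['image'];cv2.imwrite('pics/s13c.png',cv2.resize(s[130:290,120:350],(800,556),interpolation=cv2.INTER_CUBIC))
E
```

```text
clock: 29.0
ee_pos: [0.5094, -0.1891, 0.2058]
ee_rot: [0.001, 0.745, 0.667, 0.0]
wrist_force: [0.7, 0.0, 0.3]
opening: 0.03
```

View pics/w13.png

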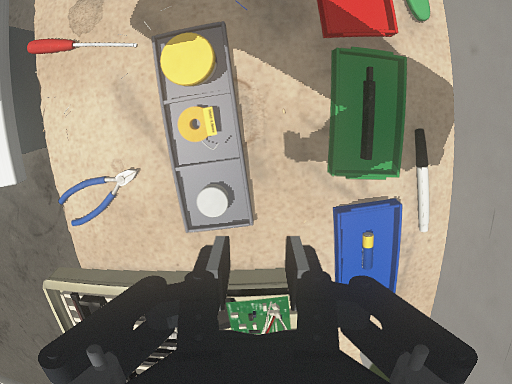

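View pics/t13c.png

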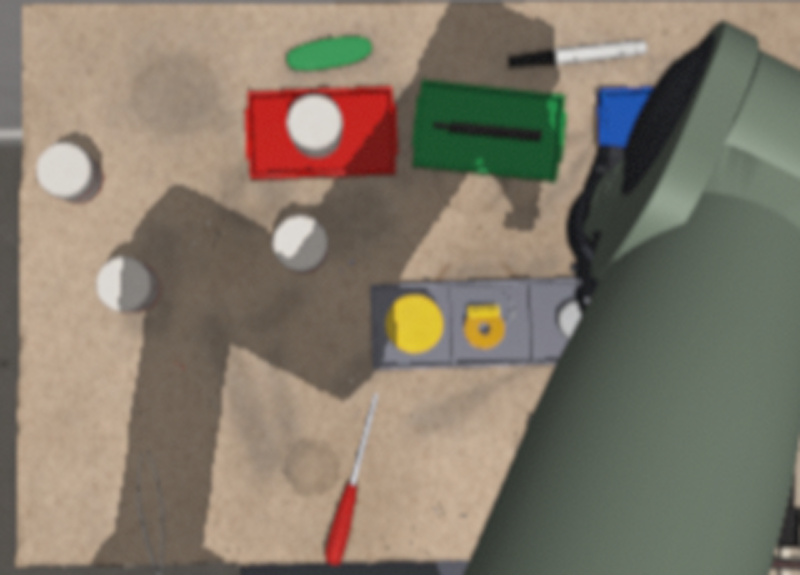

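View pics/s13c.png

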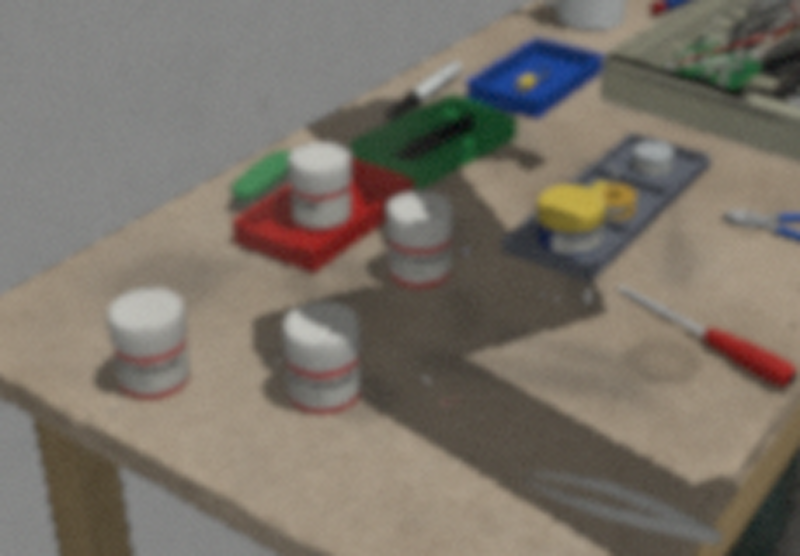

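All items are in place. The key lies flat in the green bin (w13 at (369,112)), the battery in the blue bin (368,250) and the paste jar in the left bay (187,58). The grease jar stands upright in the red bin (scene crop (320,185)). The reel and tin jar are still in their bays. Handing in.

```bash
python3 -c "
from cell import robot
print(robot.get_state()['clock'],robot.close_job())"
```

```text
the job is handed in; nothing more can be done
29.15 None
```

The job is handed in at about 29 s on the robot clock, with everything placed in the order you gave:
- **Grease jar:** taken out of the kit tray and stood upright in the red bin.
- **Paste jar:** stood upright in the bay that the grease jar left.
- **Battery:** laid flat in the blue bin.
- **Black key:** laid flat in the green bin, lengthwise.

The last wrist, top and scene pictures show all four in place and upright or flat, with the reel and the small grey-lidded jar still in their bays. The gripper was about 0.2 m up and touching nothing. The highest wrist force I read was about 15 N, as the paste jar touched down.

One disagreement: the wrist and top views put the green bin's end about 5 mm apart. I shifted the key 3 mm to split the difference, and it lies clear of the walls.

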